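# Hang the ear defenders on the store-room stand

## Task

Put the ear defenders away: lift them off the sloping rest and hang them over the bar of the hanging stand, astride it between the two red discs, one cup on each side of the bar. The bar's height is set differently each time, so lower them gently until you feel the bar carry them, without pressing hard on it, and only then let go; they must not be dropped onto it. Leave everything else on the bench where it is.

Things in the scene. Friction and masses are not known exactly. Their poses are not given: they have to be found in the camera images.
- headset_grip (a point): Orange grip block on the crown of the ear defenders: 22 mm thick in x, 60 mm long in y, 24 mm tall in z; pinch it across x. This point is in it, 10 mm below its top. Below it a black crown, 24 mm thick in x, 72 mm long in y, whose flat underside (30 mm below this point) rests on the bar: keep fingertips above that. z from cups to crown, y cup to cup, x square to the arch.
- headset: Loose ear defenders: one rigid arch, 188 mm wide, 190 mm tall, 0.25 to 0.42 kg, two grey cups 50 x 38 x 80 mm, 94 mm apart inside. Origin midway between the cups' bottoms; axes as at the grip, which is at z = 180 mm. At the start they lean on the rest with z 60 degrees from level: crown high and towards the robot, free on all sides.
- rest: Fixed plywood rest, 190 x 220 mm, highest point about 120 mm up; origin on the table at the middle of its foot, z up. Its board rises at 60 degrees towards its -x (the robot's side), its face looks to +x and up, with a ledge at the low edge on which the ear cups stand.
- rail: Fixed hanging stand: a level steel bar, 18 mm thick, reaches out to -x (towards the robot) from a mast (38 mm thick at its clamp, 270 mm tall, at x = 115 mm); its free tip is at x = -80 mm. Foot 250 x 80 x 12 mm. Origin on the table straight below the middle of the bay; x runs along the bar, z up. The bar is rigid; pressing it with over 30 N is too much.
- rail_bay_foot (a point): Point on top of the stand's foot, 12 mm above the table, straight below the middle of the bay: the bar's white middle between two upright red discs (28 mm wide, 5 mm proud of the bar, inner faces 44 mm apart). The height of the bar is NOT given: its top is clamped anywhere from 185 to 235 mm above the table, new each time, and must be felt for or seen. Axes as the stand's.
- beaker: Bystander, loose: a lidded brass beaker, 80 mm wide, 116 mm tall to its ball finial; origin at the centre of its underside. Not to be disturbed.
- stone: Bystander, loose: a grey worked stone, 100 x 55 x 32 mm; origin at the centre of its underside. Not to be disturbed.
- tape: Bystander, loose: a roll of brown tape lying flat, 96 mm across, 25 mm high; origin at the centre of its underside. Not to be disturbed.
- jar: Bystander, loose: an amber glass jar, 66 mm wide, 85 mm tall; origin at the centre of its underside. Not to be disturbed.
- brush: Bystander, loose: a dusting brush lying flat, 190 mm long; origin on its length. Not to be disturbed.
- dish: Bystander, loose: a white bowl, 120 mm wide, 30 mm high; origin at the centre of its underside. Not to be disturbed.

How it is judged (in metres and radians):
On the way, in this order (a step that is already met when the one before it is completed fails the run):
1. the ear defenders are held by the fingers, clear of the rest (contact force between the fingers and headset above 0.5 N and contact force between headset and rest below 0.05 N and distance of headset_grip from where it was at the start of the episode above 0.04 m), for 0.2 s.
2. still held, they stand astride the bar in the bay and the bar carries weight (contact force between the fingers and headset above 0.5 N and y of headset_grip in the frame of rail between -0.03 and 0.03 m and x of headset_grip in the frame of rail between -0.015 and 0.015 m and angle between headset_grip's own z axis and vertical below 0.26 rad and angle between the x axis of headset_grip and the x axis of rail, either way round below 0.26 rad and height (world z) of headset_grip above 0.2 m and contact force between headset and rail above 1 N), for 0.2 s.
At the end, for the whole second after the job is handed in: Ear defenders hang released, at rest, their weight on the bar, between the red discs: grip point within 30 mm of the bar line, 15 mm of the bay middle along the bar, over 200 mm above the table; upright within 15 degrees, arch square to the bar within 15 degrees (y of headset_grip in the frame of rail between -0.03 and 0.03 m and x of headset_grip in the frame of rail between -0.015 and 0.015 m and angle between headset_grip's own z axis and vertical below 0.26 rad and angle between the x axis of headset_grip and the x axis of rail, either way round below 0.26 rad and height (world z) of headset_grip above 0.2 m and contact force between headset and rail above 1 N and linear speed of headset below 0.03 m/s and angular speed of headset below 0.4 rad/s and contact force between the fingers and headset below 0.05 N and contact force between headset and rest below 0.05 N); the robot touches nothing.
It fails at once if something presses on the hanging stand with more than 30 N (contact force between anything else and rail above 30 N).
It fails at once if the ear defenders are dropped (height (world z) of headset_grip below 0.09 m).
It fails at once if another thing on the bench is disturbed (moved by more than 30 mm) (distance of any of beaker, stone, tape, jar, brush, dish from where it was at the start of the episode above 0.03 m).
It also fails if it takes over 64 s, if anything falls off the work surface, if the arm or the gripper's body presses on something with over 40 N, if the wrist force passes 120 N, or if a joint passes its speed limit or range.

## Robot

A 7-joint arm with a two-finger parallel gripper is mounted at the origin on the work surface. World frame = base frame: x ahead of the robot, y to its left, z up, the work surface at z = 0. Lengths are in m, angles in degrees, forces in N, time in s.
With the tool pointing down it reaches from about 0.425 to 0.875 m from the base axis. Payload 4.7 kg.
Tool frame: the origin (TCP) lies between the finger pads; the fingertips stand 8 mm ahead of it and the grasp point (between the pads) lies 11 mm behind it; x points along the fingers, z is the direction in which the jaws open and shut, and the axes are right-handed (so a half turn about x gives the same grasp; the last joint's range is limited). The gripper opens to 87 mm and grips with 3 to 60 N. Pads are 19 mm wide; open, the fingers measure 117 mm over their backs; the gripper's body (75 mm by 190 mm) begins 51 mm behind the grasp point.
Start: joints at [-67.661, 18.392, -4.016, 83.108, 1.295, 78.541, -3.26], TCP at [0.239, 0.605, 0.21] pointing down, gripper open.
Joint ranges: [-163.93, 163.93], [-17.29, 119.83], [-79.2, 71.16], [3.27, 140.29], [-89.18, 269.18], [5.43, 117.66], [-154.24, 154.24]. Speed limits (degrees/s): [147.25, 147.25, 180, 180, 180, 180, 180].

## Interface

Orientations are given as [roll, pitch, yaw] about the fixed x, y, z axes, in that order (R = Rz(yaw) Ry(pitch) Rx(roll)).
In Python, from cell import telemetry, vision, sign_off gives the robot as it stands. The module is installed in compiled form; this text tells all that it offers.
- The arm moves only by the tool drive_tool, never from a script. Its arguments are lists of equal length, an entry for each row: "offset": the shift along the tool's x, y, z in m, a list of three; "angular": the turn, a rotation vector about the tool's x, y, z in rad, a list of three. A call has 1 to 10 rows; each row is the pose to reach, as a shift and turn from the pose measured when the call began, along the tool's axes at that moment; what a row does not reach only later rows make up. A row lasts 1/8 s, in which the tool goes at most 62.5 mm and 10.7 degrees, less where a joint would pass 70% of its speed; a pose out of reach is approached as far as the arm can. A call with a gripper value outside its range is refused whole. "fingers" is the closure, from -1 (fully open) to 1 (shut), set as the call begins (left out, the last holds). The fingers move at their own pace and stop on an object; "squeeze" is the grip in N (left out, the last holds). Time passes only in rows, so rows that repeat a pose let the fingers close. It gives the time, the measured TCP pose, the force and the opening at its end, in the units of the state.
- telemetry.get_obs(): the state, without advancing time (a new reading comes with each control period).
- vision.read_camera(name): name is "side" or "top"; returns a dict with "pixels" (420x560x3 uint8, red, green, blue), "intrinsics" (3x3 intrinsics, pixels), "distortion" ([k1, k2, p1, p2, k3] as OpenCV has them; the pictures are not rectified), "world_from_camera" (4x4, takes a point from camera to world coordinates). Camera axes: x right, y up, looking along -z (the intrinsics and any distortion apply to the point x, -y, -z); pixel columns grow to the right and rows downward; lengths in m; the calibration is good to about 2 mm. A picture is of the moment at which its call begins. There is no depth.
- sign_off(): hands the job in, once; it reports no verdict.
The state is a dict: "time_s": time; "qpos": joint angles; "joint_velocities": joint speeds; "effort": joint torques, N m; "tool_pos": TCP position; "tool_rot": TCP orientation; "force": force on the tool from outside, world axes, zero at the start; "wrist_torque": the same for the moment, N m; "grip_width": finger opening in m.
Only numpy, scipy, OpenCV 4.12 (cv2) and the standard library are available. Lean on these libraries where they do the work, as an engineer would, in place of code of your own. Each camera call takes 0.05 s, during which the arm holds its last target.

## Working session

There is one attempt and no reset: what is moved stays moved. The work goes in short steps, Python scripts to look and compute and a tool call to move; the robot and the scene stay as the last step left them, time stands still between calls to the robot, and variables do not carry over. Pictures are saved under pics/ and viewed, and the job is handed in when it is done.

Besides the shell and the picture viewer there is one more tool, called as name(argument=value, ...) on one line, values as JSON. drive_tool: Moves the arm, as the interface text tells. Its arguments: {"type":"object","properties":{"offset":{"type":"array"},"angular":{"type":"array"},"fingers":{"type":"number"},"squeeze":{"type":"number"}},"required":["offset","angular"]}

```bash
mkdir -p pics
python3 - <<'E'
from cell import telemetry, vision
import cv2
print(telemetry.get_obs())
for n in ("side","top"):
    c=vision.read_camera(n)
    cv2.imwrite(f"pics/{n}0.png",c["pixels"][:,:,::-1])
    print(n,c["intrinsics"],c["distortion"],c["world_from_camera"])
E
```

```text
{'time_s': 0.0, 'qpos': array([-67.66089266,  18.43914218,  -4.01755366,  83.17519393,
         1.2941696 ,  78.54090501,  -3.26010664]), 'joint_velocities': array([ 0.05798177, -0.02976196,  0.06708753, -0.04462853, -0.02120606,
       -0.02566015,  0.01712775]), 'effort': array([-3.28357073e-04, -4.91296971e+01, -4.04204344e-01, -3.12537789e+01,
       -6.39297324e-02,  4.38735075e-02,  1.73681069e-04]), 'tool_pos': array([0.23836477, 0.60409016, 0.20885832]), 'tool_rot': array([-177.74516303,   89.88988065, -109.27286768]), 'force': array([ 0.0705278 , -0.26309637,  0.06755295]), 'wrist_torque': array([ 0.01002126, -0.08569613,  0.019875  ]), 'grip_width': 0.08682428636494109}
side [[541.47067621   0.         279.1867669 ]
 [  0.         541.47067621 202.78071397]
 [  0.           0.           1.        ]] [0.01295906 0.         0.         0.         0.        ] [[ 0.71597582  0.45448065 -0.52993016 -0.03160764]
 [-0.69810057  0.47244609 -0.53800584 -0.62123847]
 [ 0.00585018  0.75514372  0.65553317  0.9103084 ]
 [ 0.          0.          0.          1.        ]]
top [[456.98029093   0.         274.72803248]
 [  0.         456.98029093 216.28667837]
 [  0.           0.           1.        ]] [0.03879057 0.         0.         0.         0.        ] [[-0.01706517  0.98499126 -0.17175853  0.4041794 ]
 [-0.99980631 -0.01849507 -0.00672814 -0.01442684]
 [-0.00980385  0.17161045  0.9851161   1.17030361]
 [ 0.          0.          0.          1.        ]]
```

View pics/side0.png

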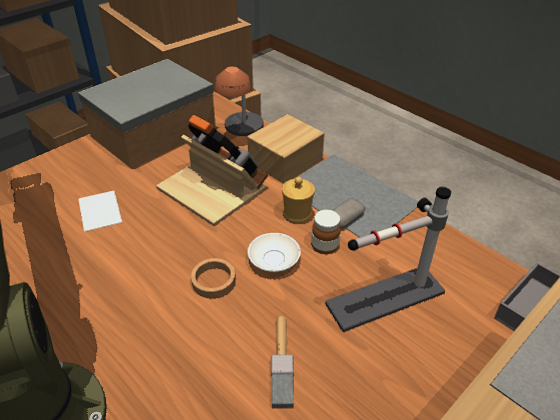

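View pics/top0.png

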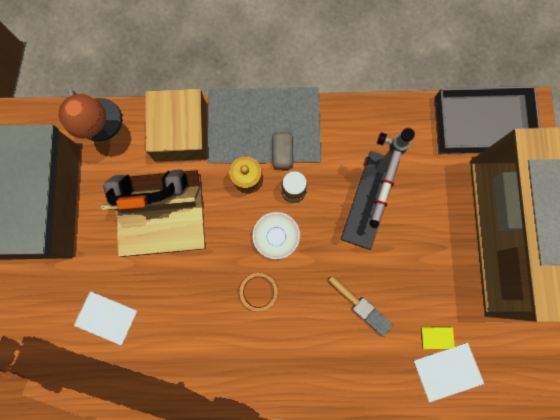

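Run:
```python
import cv2
a=cv2.imread("pics/top0.png"); b=cv2.imread("pics/side0.png")
cv2.imwrite("pics/z1.png",cv2.resize(a[150:270,90:220],None,fx=5,fy=5,interpolation=cv2.INTER_CUBIC)[:600])
cv2.imwrite("pics/z2.png",cv2.resize(b[100:220,150:280],None,fx=5,fy=5,interpolation=cv2.INTER_CUBIC))
cv2.imwrite("pics/z3.png",cv2.resize(a[110:260,330:430],None,fx=4,fy=4,interpolation=cv2.INTER_CUBIC))
cv2.imwrite("pics/z4.png",cv2.resize(b[180:340,320:470],None,fx=3.7,fy=3.7,interpolation=cv2.INTER_CUBIC))
```

```text
(no output)
```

View pics/z1.png

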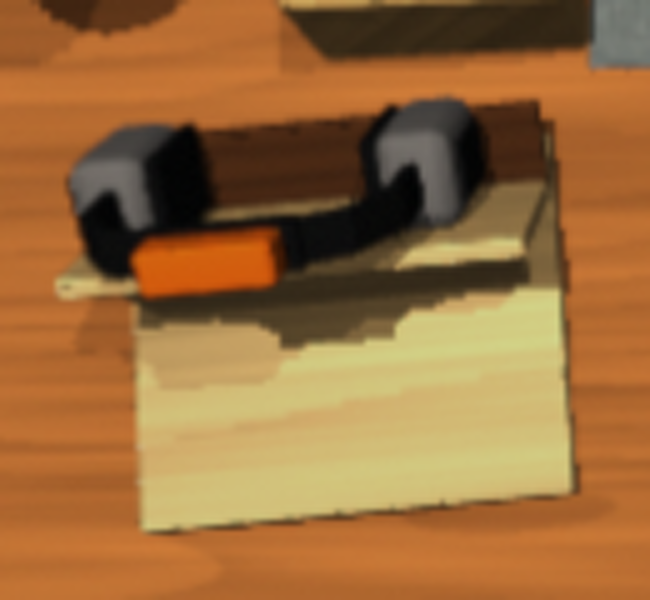

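View pics/z2.png

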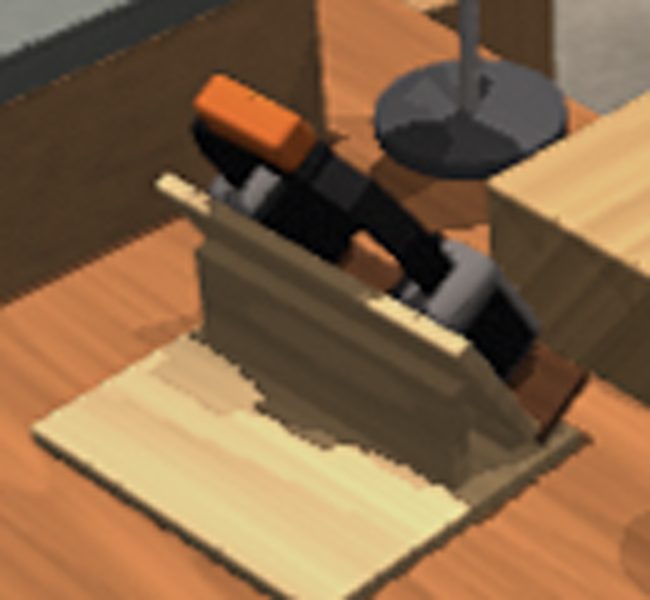

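View pics/z3.png

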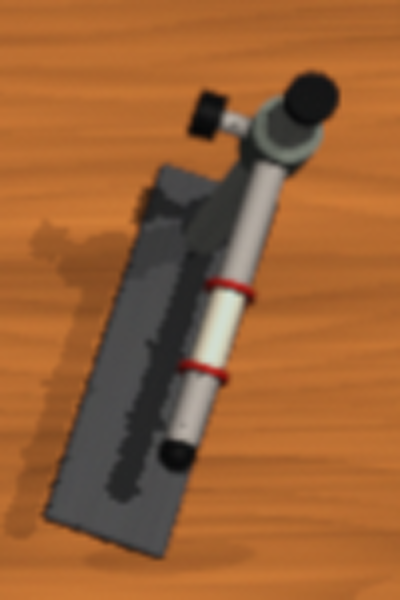

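View pics/z4.png

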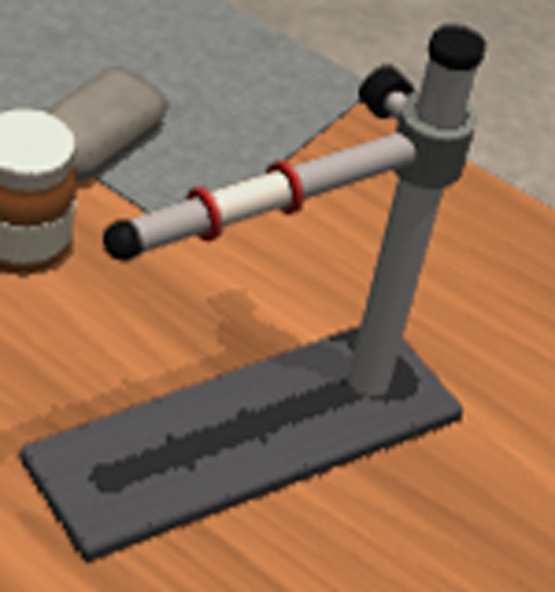

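Run:
```python
import cv2,numpy as np
for n,(r0,r1,c0,c1) in dict(top=(190,215,110,150),side=(110,138,184,220)).items():
    a=cv2.imread(f"pics/{n}0.png")
    h=cv2.cvtColor(a,cv2.COLOR_BGR2HSV)
    m=((h[...,1]>225)&(h[...,2]>110)&(h[...,0]<14)).astype(np.uint8)
    k,l,st,ce=cv2.connectedComponentsWithStats(m[r0:r1,c0:c1])
    print(n,st[1:]+[c0,r0,0,0,0],ce[1:]+[c0,r0])
    z=cv2.resize(a[r0:r1,c0:c1],None,fx=18,fy=18,interpolation=cv2.INTER_NEAREST)
    cv2.imwrite(f"pics/zz_{n}.png",z); print(z.shape)
```

```text
top [[116 196  29  13 304]] [[130.74342105 202.25657895]]
(450, 720, 3)
side [] []
(504, 648, 3)
```

View pics/zz_top.png

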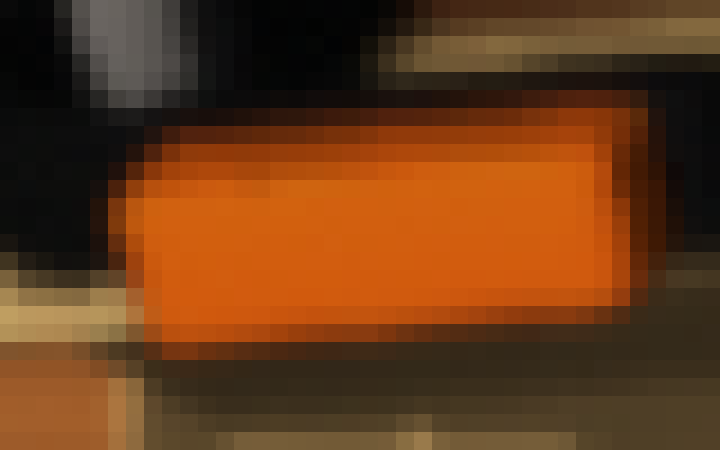

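View pics/zz_side.png

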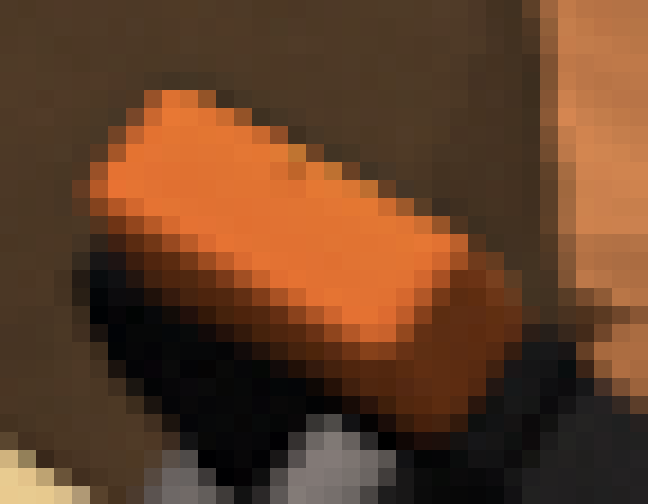

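```bash
cat > h.py <<'E'
import numpy as np,cv2
K={'side':np.array([[541.47067621,0,279.1867669],[0,541.47067621,202.78071397],[0,0,1]]),'top':np.array([[456.98029093,0,274.72803248],[0,456.98029093,216.28667837],[0,0,1]])}
D={'side':np.array([0.01295906,0,0,0,0]),'top':np.array([0.03879057,0,0,0,0])}
T={'side':np.array([[0.71597582,0.45448065,-0.52993016,-0.03160764],[-0.69810057,0.47244609,-0.53800584,-0.62123847],[0.00585018,0.75514372,0.65553317,0.9103084],[0,0,0,1]]),'top':np.array([[-0.01706517,0.98499126,-0.17175853,0.4041794],[-0.99980631,-0.01849507,-0.00672814,-0.01442684],[-0.00980385,0.17161045,0.9851161,1.17030361],[0,0,0,1]])}
def ray(n,p):
    q=cv2.undistortPoints(np.array([[p]],float),K[n],D[n])[0,0]
    d=T[n][:3,:3]@[q[0],-q[1],-1]; return T[n][:3,3],d/np.linalg.norm(d)
def plane(n,p,z):
    o,d=ray(n,p); return o+d*(z-o[2])/d[2]
def tri(ps,pt):
    o1,d1=ray('side',ps);o2,d2=ray('top',pt)
    A=np.stack([d1,-d2],1);t=np.linalg.lstsq(A,o2-o1,rcond=None)[0]
    a=o1+d1*t[0];b=o2+d2*t[1]; return (a+b)/2,np.linalg.norm(a-b)
def proj(n,X):
    c=np.linalg.inv(T[n])@np.append(X,1); v=np.array([[c[0],-c[1],-c[2]]])
    return cv2.projectPoints(v,np.zeros(3),np.zeros(3),K[n],D[n])[0][0,0]
E
python3 - <<'E'
from h import *
np.set_printoptions(precision=4,suppress=True)
zt=lambda u,v:(110+u/18-.5,190+v/18-.5)
zs=lambda u,v:(184+u/18-.5,110+v/18-.5)
C={'++':((165,90),(130,195)),'+-':((92,190),(150,352)),'-+':((465,240),(600,150)),'--':((385,342),(612,312))}
R={}
for k,(s,t) in C.items():
    R[k],g=tri(zs(*s),zt(*t)); print(k,R[k],g)
print('centre',sum(R.values())/4)
print('y dir',(R['++']+R['+-']-R['-+']-R['--'])/2, 'x dir',(R['++']+R['-+']-R['+-']-R['--'])/2)
t1=lambda u,v:(90+u/5-.4,150+v/5-.4)
for z in(0,.01,.02):
  a,b,c=[plane('top',t1(*q),z) for q in((142,530),(575,492),(553,125))]
  print('rest foot',z,a,b,c,np.linalg.norm(a-b),np.degrees(np.arctan2(*(a-b)[[0,1]])))
t3=lambda u,v:(330+u/4-.4,110+v/4-.4)
s4=lambda u,v:(320+u/3.7-.4,180+v/3.7-.4)
n,g=tri(s4(207,212),t3(205,372));f,g2=tri(s4(290,187),t3(231,292))
print('disc near',n,g,'far',f,g2,'mid',(n+f)/2,np.linalg.norm(f-n),'yaw',np.degrees(np.arctan2(*(f-n)[[1,0]])))
p,g=tri(s4(122,240),t3(177,454));print('tip',p,g)
F=[plane('top',t3(*q),.012) for q in((45,520),(163,557),(165,165))]+[plane('side',s4(*q),.012) for q in((23,452),(87,553),(462,403))]
for q in F:print(q)
E
```

```text
++ [0.6115 0.3306 0.2108] 0.0024936060542530996
+- [0.5953 0.3295 0.2025] 0.000711427979092853
-+ [0.6168 0.2746 0.2106] 0.0006142980659070708
-- [0.6    0.2741 0.2024] 0.0026428511267210515
centre [0.6059 0.3022 0.2066]
y dir [-0.005   0.0557  0.0002] x dir [0.0164 0.0008 0.0082]
rest foot 0 [0.5137 0.3961 0.    ] [0.5289 0.1752 0.    ] [0.7237 0.1886 0.    ] 0.22148979514045503 -3.9356269240026505
rest foot 0.01 [0.5128 0.3926 0.01  ] [0.5278 0.1735 0.01  ] [0.721  0.1868 0.01  ] 0.2195972110857886 -3.9356269240026376
rest foot 0.02 [0.5118 0.3891 0.02  ] [0.5268 0.1719 0.02  ] [0.7183 0.1851 0.02  ] 0.21770462703112217 -3.9356269240026545
disc near [ 0.5981 -0.236   0.2066] 0.0009689749424544826 far [ 0.6426 -0.2532  0.2058] 0.002636954096732222 mid [ 0.6203 -0.2446  0.2062] 0.04775695567317552 yaw -21.100991898893128
tip [ 0.5538 -0.2187  0.2053] 7.590951913672484e-05
[ 0.5428 -0.1737  0.012 ]
[ 0.5179 -0.2471  0.012 ]
[ 0.7758 -0.2619  0.012 ]
[ 0.5444 -0.1776  0.012 ]
[ 0.5182 -0.2476  0.012 ]
[ 0.7542 -0.3301  0.012 ]
```

```bash
cat >> h.py <<'E'
from scipy.spatial.transform import Rotation as Ro
def Rt(rot): return Ro.from_euler('xyz',rot,degrees=True).as_matrix()
def delta(pos,rot,ptgt,Rtgt):
    R=Rt(rot); return R.T@(np.array(ptgt)-pos), Ro.from_matrix(R.T@Rtgt).as_rotvec()
def hs(yaw,tilt):  # headset axes; tilt: z leaning toward -x
    return Ro.from_euler('z',yaw,degrees=True).as_matrix()@Ro.from_euler('y',-tilt,degrees=True).as_matrix()
def tool(H,s):  # tool x=-z_h, tool z = s*x_h
    x=-H[:,2]; z=s*H[:,0]; return np.stack([x,np.cross(z,x),z],1)
E
python3 - <<'E'
from h import *
from cell import telemetry
np.set_printoptions(precision=4,suppress=True)
print(tri((145,118),(47,256)))
o=telemetry.get_obs(); print(Rt(o['tool_rot']),o['tool_pos'])
H=hs(4.3,30); print(H)
g=np.array([.6059,.3022,.2066])-.010*H[:,2]; print('grip',g)
for s in(1,-1):
    for d in (.1,-.002): print(s,g+d*H[:,2],delta(o['tool_pos'],o['tool_rot'],g+d*H[:,2],tool(H,s)))
    print('upright', delta(o['tool_pos'],o['tool_rot'],g,tool(hs(4.3,0),s)))
E
```

```text
(array([0.5215, 0.463 , 0.1836]), np.float64(0.05895955271545988))
[[-0.0006 -0.9302  0.367 ]
 [-0.0016  0.367   0.9302]
 [-1.     -0.     -0.0017]] [0.2384 0.6042 0.209 ]
[[ 0.8636 -0.075  -0.4986]
 [ 0.0649  0.9972 -0.0375]
 [ 0.5     0.      0.866 ]]
grip [0.6109 0.3026 0.1979]
1 [0.561  0.2988 0.2845] (array([-0.0753, -0.4122, -0.1657]), array([ 1.0935, -0.4687, -0.292 ]))
1 [0.6119 0.3026 0.1962] (array([ 0.013 , -0.4581, -0.1434]), array([ 1.0935, -0.4687, -0.292 ]))
upright (array([ 0.0113, -0.4572, -0.1438]), array([ 1.12  , -0.0015,  0.001 ]))
-1 [0.561  0.2988 0.2845] (array([-0.0753, -0.4122, -0.1657]), array([-1.9674,  0.3295, -0.529 ]))
-1 [0.6119 0.3026 0.1962] (array([ 0.013 , -0.4581, -0.1434]), array([-1.9674,  0.3295, -0.529 ]))
upright (array([ 0.0113, -0.4572, -0.1438]), array([-2.0216, -0.0011, -0.0017]))
```

drive_tool(offset=[[-0.05, 0, 0], [-0.1, 0, 0], [-0.15, 0, 0], [-0.19, -0.02, -0.01], [-0.2, -0.06, -0.03], [-0.2, -0.1, -0.045], [-0.2, -0.15, -0.06], [-0.2, -0.2, -0.08], [-0.2, -0.24, -0.1], [-0.2, -0.28, -0.12]], angular=[[0, 0, 0], [0, 0, 0], [0.05, 0, 0], [0.15, 0, 0], [0.3, 0, 0], [0.45, 0, 0], [0.6, 0, 0], [0.75, 0, 0], [0.9, 0, 0], [1.05, 0, 0]], fingers=-1, squeeze=30)

```text
time_s: 1.35
tool_pos: [0.4558, 0.3887, 0.4087]
tool_rot: [-126.6, 89.9, -118.6]
force: [-0.4, 0.9, 0.8]
grip_width: 0.0872
```

```bash
cat > g.py <<'E'
from h import *
from cell import telemetry
np.set_printoptions(precision=4,suppress=True)
o=telemetry.get_obs(); print(o['time_s'],o['tool_pos'],o['tool_rot'],o['qpos'],o['force'],o['grip_width'])
H=hs(4.3,30); g=np.array([.6059,.3022,.2066])-.010*H[:,2]
for d in (.1,.05,-.002): print(d,delta(o['tool_pos'],o['tool_rot'],g+d*H[:,2],tool(H,1)))
E
python3 g.py
```

```text
1.35 [0.4558 0.3887 0.4087] [-126.6153   89.8576 -118.6068] [-52.8485  11.3547  12.2448  69.762   -2.3741  99.2609 -33.2046] [-0.3777  0.9251  0.812 ] 0.08718106774533303
0.1 (array([ 0.1242, -0.1034,  0.0919]), array([ 0.0638, -0.5248, -0.0149]))
0.05 (array([ 0.1675, -0.1049,  0.1169]), array([ 0.0638, -0.5248, -0.0149]))
-0.002 (array([ 0.2125, -0.1065,  0.1429]), array([ 0.0638, -0.5248, -0.0149]))
```

drive_tool(offset=[[0.01, -0.02, 0.01], [0.03, -0.04, 0.03], [0.06, -0.065, 0.05], [0.09, -0.09, 0.07], [0.115, -0.1, 0.085], [0.124, -0.103, 0.092], [0.124, -0.103, 0.092], [0.124, -0.103, 0.092]], angular=[[0.01, -0.1, 0], [0.03, -0.2, -0.005], [0.05, -0.3, -0.01], [0.064, -0.4, -0.015], [0.064, -0.5, -0.015], [0.064, -0.525, -0.015], [0.064, -0.525, -0.015], [0.064, -0.525, -0.015]])

```text
time_s: 2.35
tool_pos: [0.5613, 0.2997, 0.2857]
tool_rot: [0.1, 60.0, 4.4]
force: [0.1, -0.2, -0.2]
grip_width: 0.0869
```

```bash
python3 g.py
python3 - <<'E'
from cell import vision
import cv2
for n in("side","top"):
    a=vision.read_camera(n)["pixels"][:,:,::-1]; cv2.imwrite(f"pics/{n}1.png",a)
    c=a[60:220,140:300] if n=="side" else a[140:260,80:220]
    cv2.imwrite(f"pics/{n}1z.png",cv2.resize(c,None,fx=3.7,fy=3.7,interpolation=cv2.INTER_CUBIC))
E
```

```text
2.35 [0.5613 0.2997 0.2857] [ 0.0864 59.9623  4.3722] [-53.1928  -4.9618  11.6926 106.0704  22.5101  56.0466 -45.9563] [ 0.1209 -0.1982 -0.2137] 0.0869040193148827
0.1 (array([ 0.0008, -0.0009, -0.0009]), array([-0.0004,  0.0007, -0.0006]))
0.05 (array([ 0.0508, -0.0009, -0.0009]), array([-0.0004,  0.0007, -0.0006]))
-0.002 (array([ 0.1028, -0.001 , -0.001 ]), array([-0.0004,  0.0007, -0.0006]))
```

View pics/side1z.png

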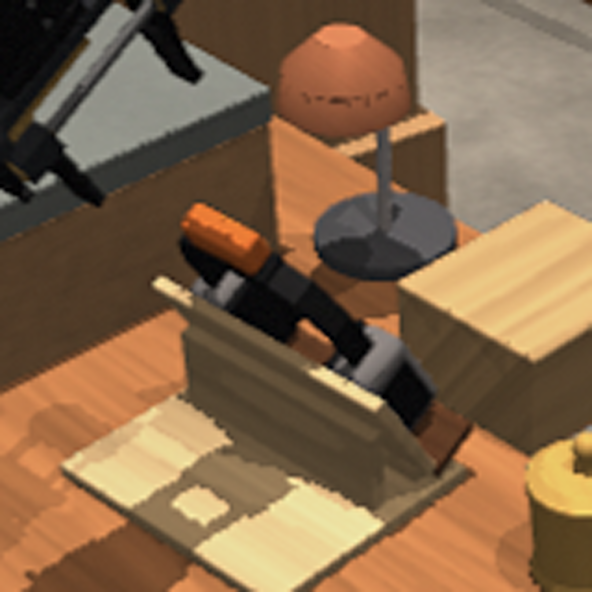

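View pics/top1.png

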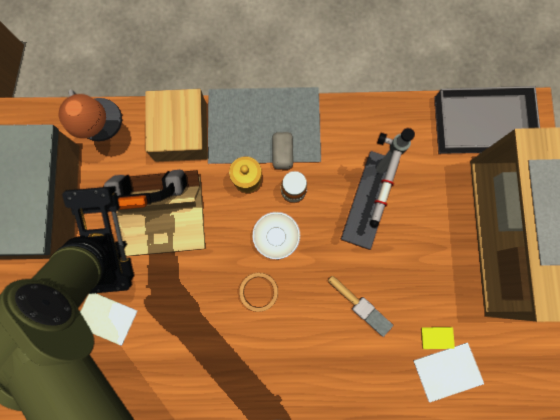

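Run:
```python
from h import *
from cell import telemetry
o=telemetry.get_obs();R=Rt(o['tool_rot']);p=o['tool_pos']
for d in((0.008,0,.045),(.008,0,-.045),(0.11,0,0)):
    X=p+R@np.array(d); print(X,proj('side',X),proj('top',X))
```

```text
[0.60436794 0.30309214 0.30153693] [194.16248267  85.8851775 ] [113.9945402  194.55993705]
[0.52669301 0.29729856 0.25644769] [170.0916148  116.53809409] [123.23718784 237.12077384]
[0.61648135 0.30411267 0.19071625] [202.36654067 125.07541713] [131.89554744 200.23593732]
```

drive_tool(offset=[[0.02, -0.001, -0.001], [0.045, -0.001, -0.001], [0.07, -0.001, -0.001], [0.09, -0.001, -0.001], [0.102, -0.001, -0.001], [0.102, -0.001, -0.001], [0.102, -0.001, -0.001]], angular=[[0, 0, 0], [0, 0, 0], [0, 0, 0], [0, 0, 0], [0, 0, 0], [0, 0, 0], [0, 0, 0]])

```text
time_s: 3.32
tool_pos: [0.6119, 0.3033, 0.1982]
tool_rot: [0.2, 59.9, 4.5]
force: [-0.5, -0.1, 0.2]
grip_width: 0.0869
```

```bash
python3 g.py
python3 - <<'E'
from cell import vision
import cv2
for n in("side","top"):
    a=vision.read_camera(n)["pixels"][:,:,::-1]; cv2.imwrite(f"pics/{n}2.png",a)
    c=a[80:160,150:250] if n=="side" else a[170:250,90:180]
    cv2.imwrite(f"pics/{n}2z.png",cv2.resize(c,None,fx=7,fy=7,interpolation=cv2.INTER_CUBIC))
E
```

```text
3.325 [0.6119 0.3033 0.1982] [ 0.2187 59.8727  4.5057] [-51.114    3.6449  14.3166 108.0412  21.3337  44.4401 -44.897 ] [-0.4957 -0.1057  0.1729] 0.08690748500041694
0.1 (array([-0.1003, -0.0005, -0.0008]), array([-0.0007,  0.0022, -0.0018]))
0.05 (array([-0.0503, -0.0005, -0.0009]), array([-0.0007,  0.0022, -0.0018]))
-0.002 (array([ 0.0017, -0.0006, -0.0011]), array([-0.0007,  0.0022, -0.0018]))
```

View pics/side2z.png

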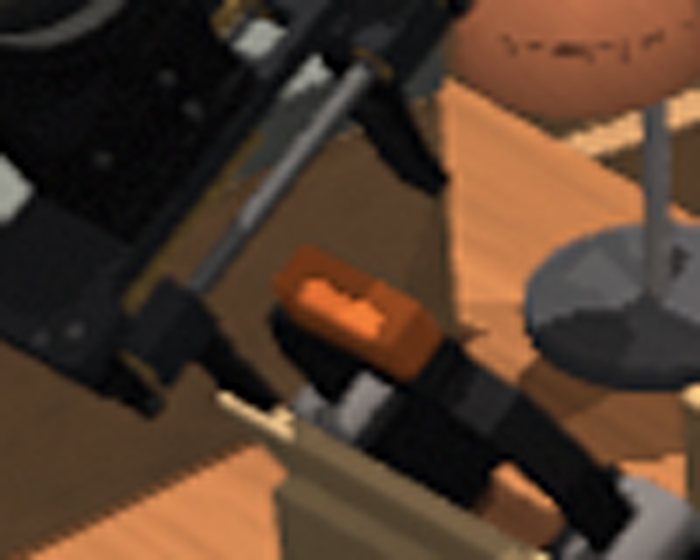

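View pics/top2z.png

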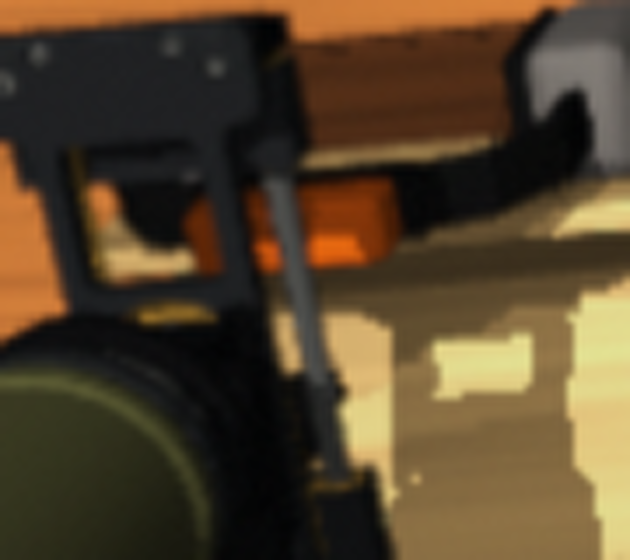

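drive_tool(offset=[[0.002, -0.001, -0.001], [0.002, -0.001, -0.001], [0.002, -0.001, -0.001], [0.002, -0.001, -0.001], [0.002, -0.001, -0.001], [0.002, -0.001, -0.001], [0.002, -0.001, -0.001], [0.002, -0.001, -0.001]], angular=[[0, 0, 0], [0, 0, 0], [0, 0, 0], [0, 0, 0], [0, 0, 0], [0, 0, 0], [0, 0, 0], [0, 0, 0]], fingers=1, squeeze=40)

```text
time_s: 4.42
tool_pos: [0.6121, 0.3024, 0.197]
tool_rot: [0.3, 59.8, 4.5]
force: [-4.1, -1.6, 5.2]
grip_width: 0.0149
```

```bash
python3 g.py
```

```text
4.425 [0.6121 0.3024 0.197 ] [ 0.2554 59.8318  4.5385] [-51.0651   3.6392  14.3637 108.2112  21.368   44.2128 -44.8892] [-4.1075 -1.57    5.165 ] 0.014903104134933764
0.1 (array([-0.1014,  0.0005, -0.0003]), array([-0.0009,  0.0029, -0.0021]))
0.05 (array([-0.0514,  0.0004, -0.0004]), array([-0.0009,  0.0029, -0.0021]))
-0.002 (array([ 0.0006,  0.0003, -0.0006]), array([-0.0009,  0.0029, -0.0021]))
```

Run:
```python
from cell import vision,telemetry
import cv2
for n in("side","top"):
    a=vision.read_camera(n)["pixels"][:,:,::-1]; cv2.imwrite(f"pics/{n}3.png",a)
    c=a[80:180,150:270] if n=="side" else a[160:250,90:200]
    cv2.imwrite(f"pics/{n}3z.png",cv2.resize(c,None,fx=6,fy=6,interpolation=cv2.INTER_CUBIC))
o=telemetry.get_obs();print(o['grip_width'],o['force'])
```

```text
0.007061896548661831 [-6.63711712 -1.38217773  7.4329585 ]
```

View pics/side3z.png

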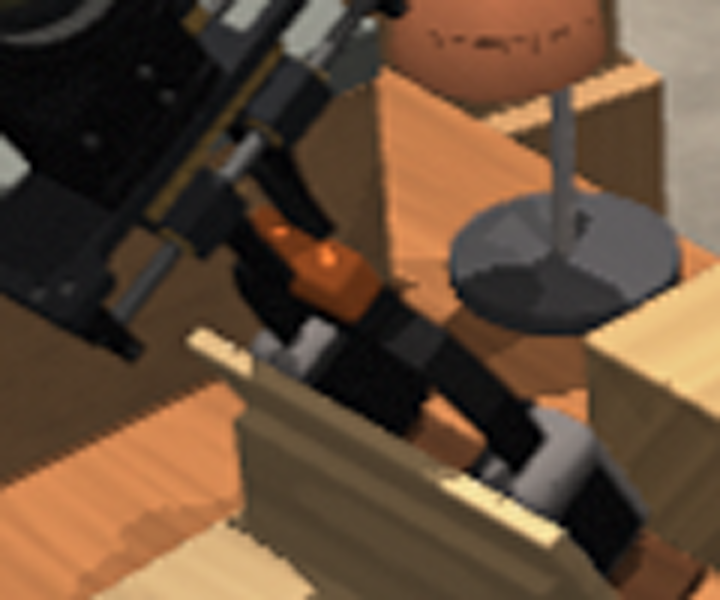

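View pics/top3z.png

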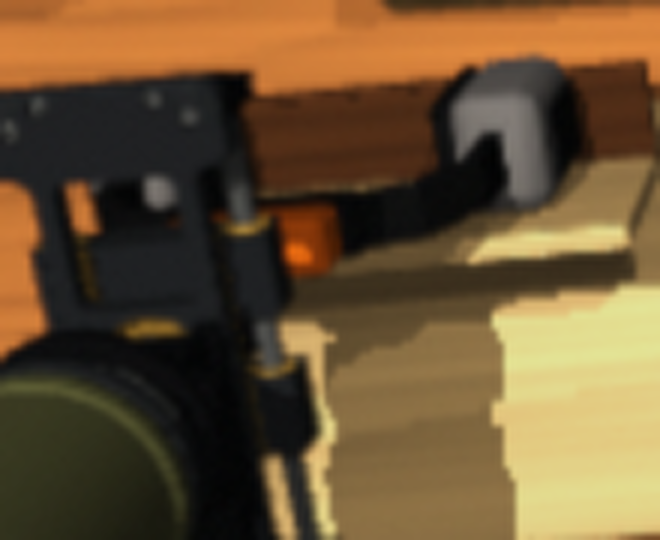

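```bash
python3 g.py;python3 - <<'E'
from cell import vision,telemetry
import cv2
for n in("side","top"):
    a=vision.read_camera(n)["pixels"][:,:,::-1]; cv2.imwrite(f"pics/{n}4.png",a)
    c=a[95:145,170:240] if n=="side" else a[180:240,100:170]
    cv2.imwrite(f"pics/{n}4z.png",cv2.resize(c,None,fx=11 if n=='side' else 9,fy=11 if n=='side' else 9,interpolation=cv2.INTER_CUBIC))
o=telemetry.get_obs();print(o['grip_width'],o['force'])
E
```

```text
4.525 [0.6121 0.3024 0.1973] [ 0.2804 59.8347  4.5486] [-51.0636   3.6166  14.3589 108.2     21.3566  44.2439 -44.889 ] [-6.6371 -1.3822  7.433 ] 0.007061896548661831
0.1 (array([-0.1012,  0.0005, -0.0004]), array([-0.0011,  0.0029, -0.0022]))
0.05 (array([-0.0512,  0.0004, -0.0005]), array([-0.0011,  0.0029, -0.0022]))
-0.002 (array([ 0.0008,  0.0003, -0.0007]), array([-0.0011,  0.0029, -0.0022]))
0.002799051926316838 [-5.7155094  -2.45660601  7.89950958]
```

View pics/side4z.png

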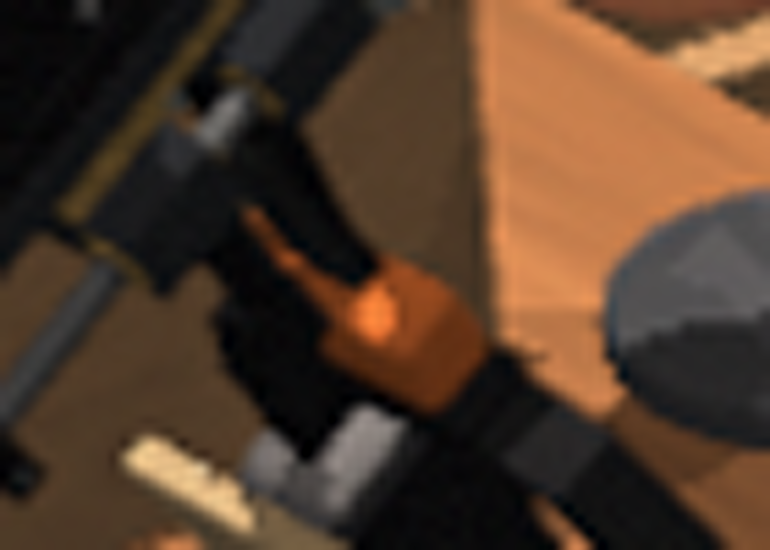

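View pics/top4z.png

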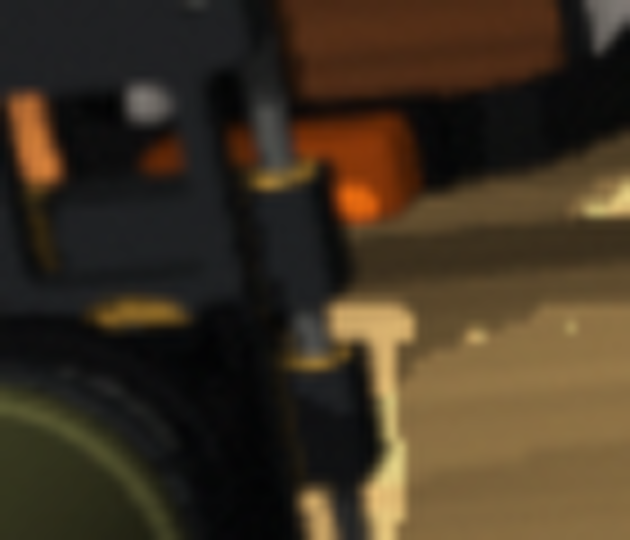

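Run:
```python
from h import *
R=Rt([.2187,59.8727,4.5057]);p=np.array([.6119,.3033,.1982])
for d in((0.008,0,.0435),(.008,0,-.0435),(.008,0,.055),(.008,0,-.055),(0,0,0)):
    X=p+R@np.array(d); print(X,proj('side',X)-[0,0],(proj('side',X)-[150,80])*7,(proj('top',X)-[90,170])*7)
# block corners predicted
H=hs(4.3,30); g=np.array([.6059,.3022,.2066])-.010*H[:,2]
for z in(.01,-.014):
  for x in(-.011,.011):
    for y in(-.03,.03):
      X=g+H@[x,y,z]; print(x,y,z,X,(proj('side',X)-[184,110])*18+9,(proj('top',X)-[110,190])*18+9)
```

```text
[0.65342316 0.30640554 0.21311419] [212.97993781 111.14653893] [440.85956467 218.02577249] [266.77617841  79.14688475]
[0.57838279 0.30082534 0.16944721] [191.47235479 139.09932113] [290.30648352 413.69524792] [320.71449156 342.92514265]
[0.66334229 0.30714316 0.21888626] [215.78806347 107.49545962] [460.51644431 192.46821737] [259.35080594  43.03502139]
[0.56846366 0.30008773 0.16367514] [188.59385809 142.83894019] [270.15700665 439.87258136] [327.56405919 376.60846851]
[0.6119 0.3033 0.1982] [200.79955134 123.28887378] [355.59685936 303.02211646] [287.67028991 221.09159519]
-0.011 -0.03 0.01 [0.5986499  0.27157018 0.2011    ] [379.48132722 362.70327627] [642.6774887  316.01304662]
-0.011 0.03 0.01 [0.59415117 0.33140129 0.2011    ] [ 74.62165476 197.06526866] [139.62120117 361.9437966 ]
0.011 -0.03 0.01 [0.61764883 0.27299871 0.2121    ] [479.56448199 232.50199175] [608.77763004 141.89982278]
0.011 0.03 0.01 [0.6131501  0.33282982 0.2121    ] [173.29257282  70.25605688] [101.67771681 187.86702991]
-0.011 -0.03 -0.014 [0.61061612 0.27246992 0.18031539] [459.34302751 457.25581914] [687.46540548 252.89313512]
-0.011 0.03 -0.014 [0.6061174  0.33230103 0.18031539] [157.43238288 292.08816215] [195.84069668 297.68797878]
0.011 -0.03 -0.014 [0.62961505 0.27389846 0.19131539] [557.63009349 328.84523436] [654.64851083  82.21441953]
0.011 0.03 -0.014 [0.62511632 0.33372957 0.19131539] [254.35979609 166.97757158] [159.15910304 127.04763962]
```

drive_tool(offset=[[0, 0, 0], [0, 0, 0], [0, 0, 0], [0, 0, 0], [-0.01, 0, 0], [-0.03, 0, 0], [-0.05, 0, 0], [-0.06, 0, 0], [-0.06, 0, 0]], angular=[[0, 0, 0], [0, 0, 0], [0, 0, 0], [0, 0, 0], [0, 0, 0], [0, 0, 0], [0, 0, 0], [0, 0, 0], [0, 0, 0]], fingers=-1)

```text
time_s: 5.75
tool_pos: [0.5821, 0.3005, 0.2506]
tool_rot: [0.5, 59.7, 4.7]
force: [-0.0, 0.7, 0.6]
grip_width: 0.083
```

```bash
python3 g.py;python3 - <<'E'
from cell import vision,telemetry
import cv2
for n in("side","top"):
    a=vision.read_camera(n)["pixels"][:,:,::-1]; cv2.imwrite(f"pics/{n}5.png",a)
    c=a[60:150,140:250] if n=="side" else a[160:250,70:180]
    cv2.imwrite(f"pics/{n}5z.png",cv2.resize(c,None,fx=6.5,fy=6.5,interpolation=cv2.INTER_CUBIC))
E
```

```text
5.75 [0.5821 0.3005 0.2506] [ 0.4511 59.7377  4.7309] [-52.4769  -1.9495  13.0042 107.4055  22.2172  50.9997 -45.5968] [-0.0051  0.6649  0.5866] 0.0830051184588545
0.1 (array([-0.04  ,  0.0001, -0.0011]), array([-0.0014,  0.0046, -0.0038]))
0.05 (array([ 0.01  , -0.0001, -0.0014]), array([-0.0014,  0.0046, -0.0038]))
-0.002 (array([ 0.062 , -0.0003, -0.0016]), array([-0.0014,  0.0046, -0.0038]))
```

View pics/side5z.png

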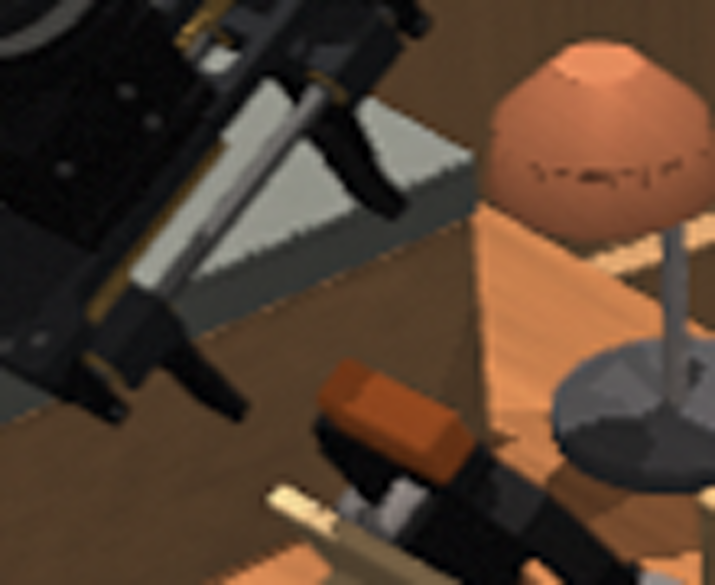

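View pics/top5z.png

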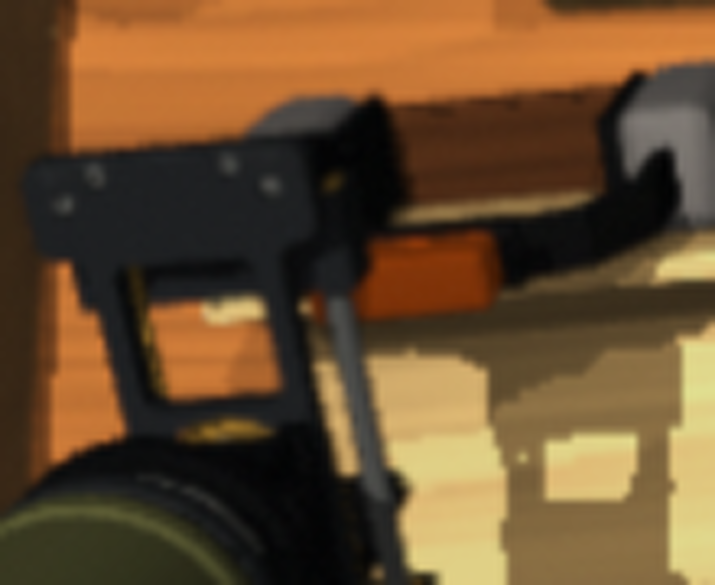

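drive_tool(offset=[[0.02, 0, -0.001], [0.04, 0, -0.001], [0.055, 0, -0.001], [0.065, 0, -0.001], [0.072, 0, -0.001], [0.079, 0, -0.001], [0.08, 0, -0.001], [0.08, 0, -0.001]], angular=[[0, 0, 0], [0, 0, 0], [0, 0, 0], [0, 0, 0], [0, 0, 0], [0, 0, 0], [0, 0, 0], [0, 0, 0]])

```text
time_s: 6.85
tool_pos: [0.6212, 0.303, 0.1795]
tool_rot: [0.3, 59.8, 4.6]
force: [-0.3, 0.3, -0.1]
grip_width: 0.0865
```

```bash
python3 g.py;python3 - <<'E'
from cell import vision,telemetry
import cv2
for n in("side",):
    a=vision.read_camera(n)["pixels"][:,:,::-1]; cv2.imwrite(f"pics/{n}6.png",a)
    c=a[80:170,150:260]
    cv2.imwrite(f"pics/{n}6z.png",cv2.resize(c,None,fx=6.5,fy=6.5,interpolation=cv2.INTER_CUBIC))
E
```

```text
6.85 [0.6212 0.303  0.1795] [ 0.2898 59.8282  4.5563] [-50.6937   5.5107  14.802  108.3911  21.066   42.0128 -44.7259] [-0.326   0.3178 -0.1456] 0.08646855469674372
0.1 (array([-0.1211,  0.0006,  0.0006]), array([-0.0012,  0.003 , -0.0023]))
0.05 (array([-0.0711,  0.0005,  0.0005]), array([-0.0012,  0.003 , -0.0023]))
-0.002 (array([-0.0191,  0.0004,  0.0003]), array([-0.0012,  0.003 , -0.0023]))
```

View pics/side6z.png

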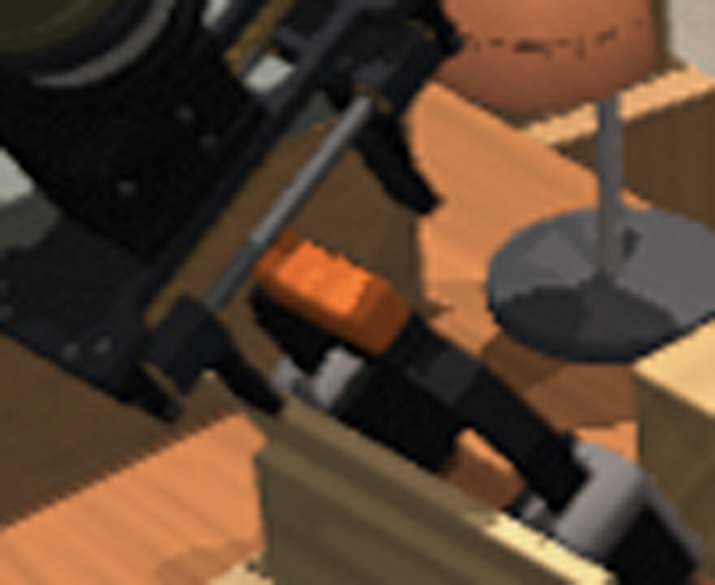

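drive_tool(offset=[[0, 0, 0], [0, 0, 0], [0, 0, 0], [0, 0, 0], [0, 0, 0], [0, 0, 0], [0, 0, 0], [0, 0, 0], [0, 0, 0]], angular=[[0, 0, 0], [0, 0, 0], [0, 0, 0], [0, 0, 0], [0, 0, 0], [0, 0, 0], [0, 0, 0], [0, 0, 0], [0, 0, 0]], fingers=1, squeeze=40)

```text
time_s: 8.02
tool_pos: [0.6212, 0.3031, 0.1797]
tool_rot: [0.3, 59.8, 4.6]
force: [0.1, 0.3, 0.4]
grip_width: 0.0216
```

```bash
python3 g.py;python3 - <<'E'
from cell import vision,telemetry
import cv2
for n in("side",):
    a=vision.read_camera(n)["pixels"][:,:,::-1]; cv2.imwrite(f"pics/{n}7.png",a)
    c=a[80:170,150:260]
    cv2.imwrite(f"pics/{n}7z.png",cv2.resize(c,None,fx=6.5,fy=6.5,interpolation=cv2.INTER_CUBIC))
print(telemetry.get_obs()['grip_width'])
E
```

```text
8.025 [0.6212 0.3031 0.1797] [ 0.2922 59.8179  4.5706] [-50.6981   5.5018  14.8012 108.388   21.0702  42.0134 -44.7195] [0.1221 0.33   0.3795] 0.021615925440044828
0.1 (array([-0.121 ,  0.0006,  0.0006]), array([-0.001 ,  0.0032, -0.0024]))
0.05 (array([-0.071 ,  0.0004,  0.0004]), array([-0.001 ,  0.0032, -0.0024]))
-0.002 (array([-0.019 ,  0.0003,  0.0002]), array([-0.001 ,  0.0032, -0.0024]))
0.02183200020683966
```

View pics/side7z.png

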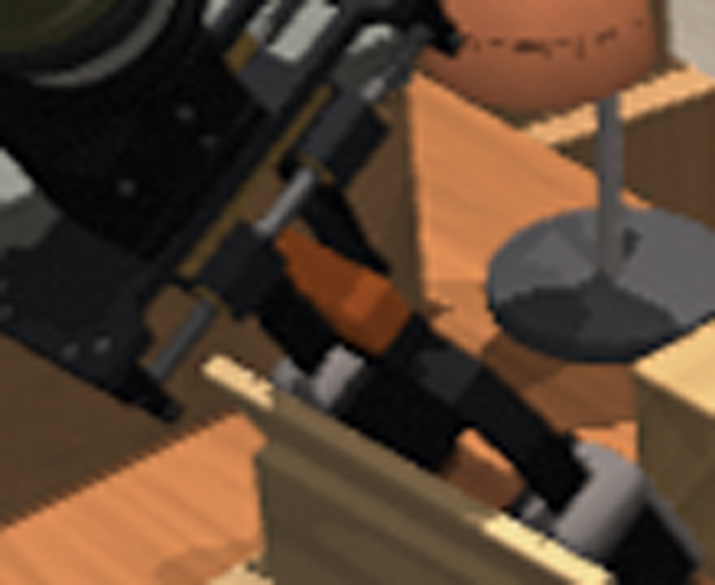

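drive_tool(offset=[[-0.017, 0, 0.01], [-0.043, 0, 0.025], [-0.069, 0, 0.04], [-0.095, 0, 0.055], [-0.121, 0, 0.07], [-0.139, 0, 0.08], [-0.139, 0, 0.08]], angular=[[0, 0, 0], [0, 0, 0], [0, 0, 0], [0, 0, 0], [0, 0, 0], [0, 0, 0], [0, 0, 0]])

```text
time_s: 8.95
tool_pos: [0.6206, 0.3028, 0.3409]
tool_rot: [0.4, 59.8, 4.7]
force: [-0.6, -0.8, -3.3]
grip_width: 0.0216
```

```bash
python3 g.py;python3 - <<'E'
from h import *
from cell import vision,telemetry
print(tri((232,80),(82,116)))
for n in("side","top"):
    a=vision.read_camera(n)["pixels"][:,:,::-1]; cv2.imwrite(f"pics/{n}8.png",a)
E
```

```text
8.95 [0.6206 0.3028 0.3409] [ 0.4402 59.7778  4.6713] [-51.0812   0.1315  14.4469  95.1288  17.9402  59.7075 -38.0623] [-0.5522 -0.7586 -3.3284] 0.021557997451712073
0.1 (array([ 0.0187,  0.0003, -0.08  ]), array([-0.0021,  0.0039, -0.0033]))
0.05 (array([ 0.0687,  0.0002, -0.0802]), array([-0.0021,  0.0039, -0.0033]))
-0.002 (array([ 0.1207, -0.    , -0.0804]), array([-0.0021,  0.0039, -0.0033]))
(array([0.81075631, 0.42074252, 0.19440306]), np.float64(0.00014085991660299933))
```

View pics/side8.png

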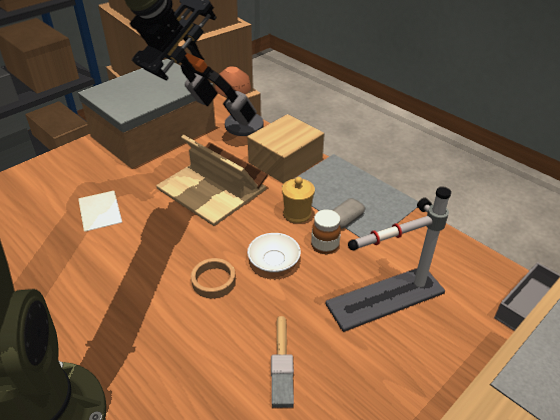

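View pics/top8.png

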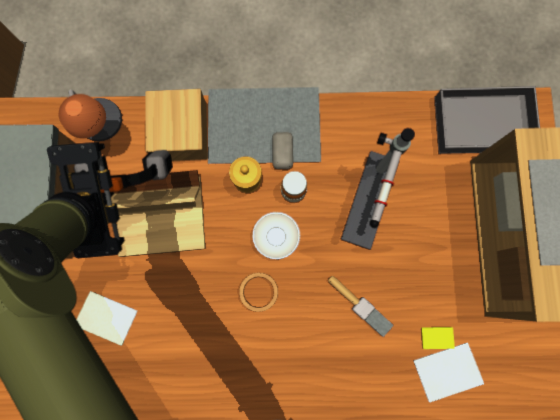

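```bash
cat > m.py <<'E'
from h import *
from cell import telemetry
np.set_printoptions(precision=3,suppress=True)
o=telemetry.get_obs(); print(o['time_s'],o['tool_pos'],o['tool_rot'],o['qpos'],o['force'],o['grip_width'])
def to(g,yaw,tilt=0,L=.021):
    H=hs(yaw,tilt); print(g,yaw,*delta(o['tool_pos'],o['tool_rot'],np.array(g)-L*H[:,2],tool(H,1)))
E
python3 - <<'E'
from m import *
to((.60,.30,.45),4.5)
to((.60,.30,.46),4.5,15)
to((.58,.15,.47),-3)
E
```

```text
9.05 [0.62  0.302 0.338] [ 0.135 60.003  4.408] [-51.08    0.206  14.442  95.325  17.932  59.711 -38.064] [-0.27  -0.146 -4.156] 0.021941292338194036
(0.6, 0.3, 0.45) 4.5 [-0.089 -0.001  0.029] [-0.004  0.524 -0.   ]
(0.6, 0.3, 0.46) 4.5 [-0.095 -0.001  0.039] [-0.004  0.262  0.   ]
(0.58, 0.15, 0.47) -3 [-0.122 -0.149  0.012] [ 0.124  0.523 -0.034]
```

drive_tool(offset=[[-0.03, 0, 0.01], [-0.06, 0, 0.02], [-0.085, 0, 0.03], [-0.095, 0, 0.035], [-0.095, 0, 0.035], [-0.095, 0, 0.033], [-0.095, 0, 0.033], [-0.095, 0, 0.033], [-0.095, 0, 0.033]], angular=[[0, 0.04, 0], [0, 0.1, 0], [0, 0.18, 0], [0, 0.26, 0], [0, 0.34, 0], [0, 0.42, 0], [0, 0.5, 0], [0, 0.524, 0], [0, 0.524, 0]])

```text
time_s: 10.18
tool_pos: [0.6013, 0.3005, 0.4349]
tool_rot: [-168.0, 89.9, -163.8]
force: [0.1, 0.3, -3.7]
grip_width: 0.0216
```

Run:
```python
from m import *
to((.58,.12,.46),-5)
to((.59,-.06,.46),-13)
to((.6203,-.2446,.46),-20.5)
```

```text
10.175 [0.601 0.3   0.435] [-168.025   89.913 -163.779] [-40.459  22.618  19.274  53.325  -7.568 105.167 -20.303] [ 0.059  0.266 -3.655] 0.021646111971596625
(0.58, 0.12, 0.46) -5 [-0.004 -0.178 -0.035] [ 0.161 -0.001  0.   ]
(0.59, -0.06, 0.46) -13 [-0.004 -0.359 -0.038] [ 0.301 -0.001  0.001]
(0.6203, -0.2446, 0.46) -20.5 [-0.004 -0.545 -0.021] [ 0.432 -0.001  0.001]
```

drive_tool(offset=[[-0.004, -0.02, -0.004], [-0.004, -0.05, -0.01], [-0.004, -0.09, -0.018], [-0.004, -0.13, -0.026], [-0.004, -0.175, -0.034], [-0.004, -0.22, -0.036], [-0.004, -0.265, -0.037], [-0.004, -0.31, -0.038], [-0.004, -0.35, -0.038], [-0.004, -0.38, -0.037]], angular=[[0.01, 0, 0], [0.04, 0, 0], [0.07, 0, 0], [0.11, 0, 0], [0.15, 0, 0], [0.19, 0, 0], [0.225, 0, 0], [0.26, 0, 0], [0.29, 0, 0], [0.31, 0, 0]])

```text
time_s: 11.42
tool_pos: [0.5907, -0.085, 0.4405]
tool_rot: [-8.8, 89.9, -22.5]
force: [0.1, 0.2, -3.5]
grip_width: 0.0218
```

Run:
```python
from m import *
to((.6203,-.2446,.46),-20.5)
```

```text
11.425 [ 0.591 -0.085  0.441] [ -8.779  89.931 -22.534] [-19.603  12.594  32.59   66.349  -6.906 102.831  -2.947] [ 0.14   0.229 -3.525] 0.021804785382133356
(0.6203, -0.2446, 0.46) -20.5 [ 0.002 -0.148  0.067] [0.118 0.001 0.   ]
```

drive_tool(offset=[[0, -0.025, 0.011], [0, -0.06, 0.027], [0, -0.095, 0.043], [0, -0.125, 0.057], [0, -0.142, 0.064], [0, -0.148, 0.067], [0, -0.148, 0.067], [0, -0.148, 0.067]], angular=[[0.02, 0, 0], [0.05, 0, 0], [0.08, 0, 0], [0.1, 0, 0], [0.118, 0, 0], [0.118, 0, 0], [0.118, 0, 0], [0.118, 0, 0]])

```text
time_s: 12.42
tool_pos: [0.6209, -0.2431, 0.441]
tool_rot: [37.1, 89.9, 16.7]
force: [0.5, 0.1, -3.3]
grip_width: 0.0212
```

Run:
```python
from m import *
to((.6203,-.2446,.46),-20.5)
from cell import vision
for n in("side","top"):
    a=vision.read_camera(n)["pixels"][:,:,::-1]; cv2.imwrite(f"pics/{n}9.png",a)
    c=a[60:340,270:470] if n=='side' else a[90:270,300:480]
    cv2.imwrite(f"pics/{n}9z.png",cv2.resize(c,None,fx=2.14 if n=='side' else 3.3,fy=2.14 if n=='side' else 3.3,interpolation=cv2.INTER_CUBIC))
```

```text
12.425 [ 0.621 -0.243  0.441] [37.071 89.895 16.691] [ -3.192  23.801  37.518  54.112 -14.897 106.007   7.304] [ 0.45   0.133 -3.342] 0.021239506685451583
(0.6203, -0.2446, 0.46) -20.5 [ 0.002 -0.002 -0.   ] [ 0.002  0.001 -0.001]
```

View pics/side9z.png

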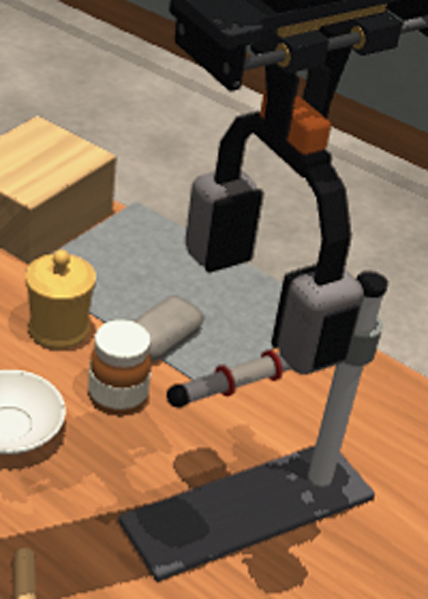

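View pics/top9z.png

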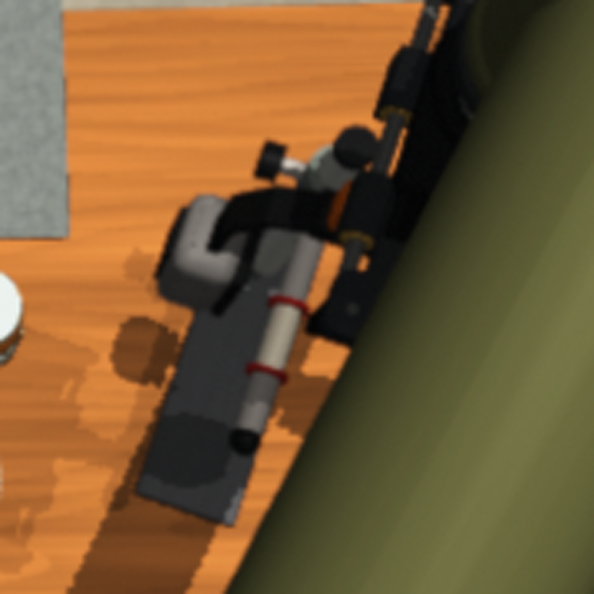

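Run:
```python
from m import *
import cv2
R=Rt(o['tool_rot']); H=np.stack([R[:,2],R[:,1],-R[:,0]],1); g=o['tool_pos']-.021*R[:,0]; print(g)
for n in('side','top'):
    a=cv2.imread(f"pics/{n}9.png"); s=4
    b=cv2.resize(a,None,fx=s,fy=s,interpolation=cv2.INTER_CUBIC)
    P=lambda X:tuple(int(v) for v in (proj(n,g+H@np.array(X))+.5)*s)
    for z in(.01,-.014,-.03):
        w,l=(.011,.03) if z>-.02 else (.012,.036)
        q=[P((x,y,z)) for x,y in((-w,-l),(w,-l),(w,l),(-w,l))]
        cv2.polylines(b,[np.array(q)],True,(255,255,0) if z<-.02 else (0,255,0),1)
    for c in(-1,1):
        for z in(-.18,-.10):
            q=[P((x,c*y,z)) for x,y in((-.025,.047),(.025,.047),(.025,.094),(-.025,.094))]
            cv2.polylines(b,[np.array(q)],True,(255,0,255),1)
    c=b[330:960,1400:1750] if n=='side' else b[520:960,1350:1800]
    cv2.imwrite(f"pics/ov_{n}.png",c); print(c.shape)
```

```text
12.525 [ 0.621 -0.243  0.441] [26.054 89.909  5.658] [ -3.191  23.813  37.536  54.109 -14.885 106.002   7.308] [-0.086  0.322 -2.602] 0.021821999553434085
[ 0.621 -0.243  0.462]
(630, 350, 3)
(440, 450, 3)
```

View pics/ov_side.png

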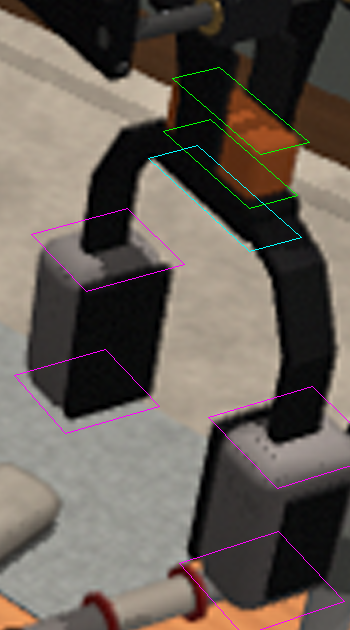

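View pics/ov_top.png

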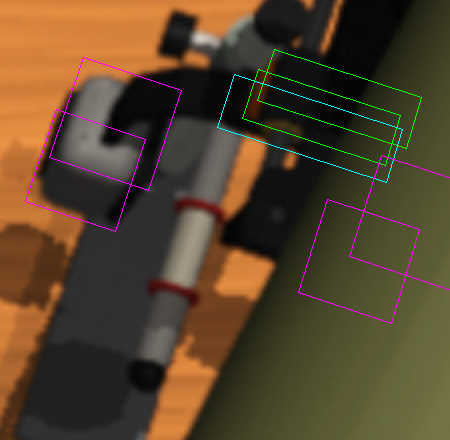

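drive_tool(offset=[[0.015, -0.001, 0], [0.04, -0.002, 0], [0.065, -0.002, 0], [0.09, -0.002, 0], [0.115, -0.002, 0], [0.14, -0.002, 0], [0.158, -0.002, 0], [0.165, -0.002, 0], [0.165, -0.002, 0]], angular=[[0, 0, 0], [0, 0, 0], [0, 0, 0], [0, 0, 0], [0, 0, 0], [0, 0, 0], [0, 0, 0], [0, 0, 0], [0, 0, 0]])

```text
time_s: 13.65
tool_pos: [0.6205, -0.245, 0.276]
tool_rot: [27.5, 89.9, 7.1]
force: [-0.0, -0.6, -3.1]
grip_width: 0.0213
```

Run:
```python
from m import *
to((.6203,-.2446,.28),-20.5)
from cell import vision
for n in("side","top"):
    a=vision.read_camera(n)["pixels"][:,:,::-1]; cv2.imwrite(f"pics/{n}10.png",a)
    c=a[110:310,320:470] if n=='side' else a[110:260,330:450]
    cv2.imwrite(f"pics/{n}10z.png",cv2.resize(c,None,fx=3 if n=='side' else 4,fy=3 if n=='side' else 4,interpolation=cv2.INTER_CUBIC))
```

```text
13.65 [ 0.621 -0.245  0.276] [27.478 89.91   7.096] [ -7.211  21.667  36.628  75.674 -12.799  86.651   7.79 ] [-0.034 -0.626 -3.142] 0.021276331231340522
(0.6203, -0.2446, 0.28) -20.5 [ 0.017  0.    -0.   ] [ 0.002  0.001 -0.001]
```

View pics/side10z.png

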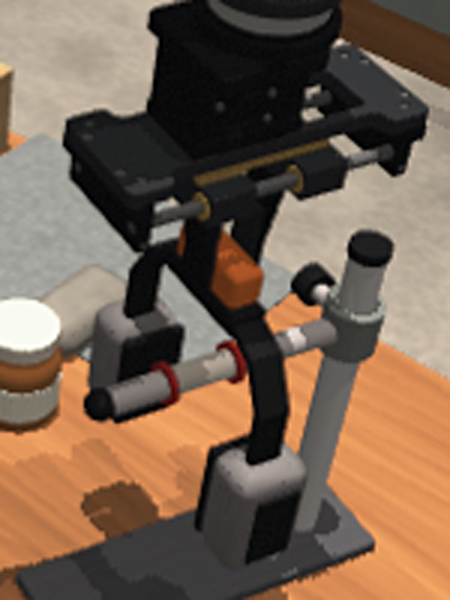

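View pics/top10z.png

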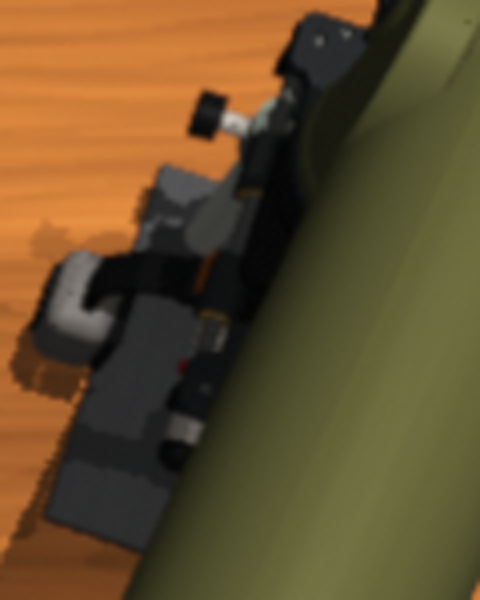

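drive_tool(offset=[[0.01, 0, 0], [0.022, 0, 0], [0.032, 0, 0], [0.038, 0, 0], [0.038, 0, 0], [0.038, 0, 0]], angular=[[0, 0, 0], [0, 0, 0], [0, 0, 0], [0, 0, 0], [0, 0, 0], [0, 0, 0]])

```text
time_s: 14.5
tool_pos: [0.6212, -0.2456, 0.2394]
tool_rot: [9.2, 89.8, -11.2]
force: [0.1, 0.0, -4.2]
grip_width: 0.0219
```

Run:
```python
from m import *
to((.6203,-.2446,.245),-20.5)
from cell import vision
for n in("side",):
    a=vision.read_camera(n)["pixels"][:,:,::-1]; cv2.imwrite(f"pics/{n}11.png",a)
    c=a[180:260,340:440]
    cv2.imwrite(f"pics/{n}11z.png",cv2.resize(c,None,fx=7,fy=7,interpolation=cv2.INTER_CUBIC))
```

```text
14.5 [ 0.621 -0.246  0.239] [  9.196  89.78  -11.197] [ -7.377  22.21   36.315  79.176 -13.106  82.592   8.134] [ 0.129  0.004 -4.231] 0.021867778280909286
(0.6203, -0.2446, 0.245) -20.5 [ 0.015  0.001 -0.001] [ 0.002  0.004 -0.001]
```

View pics/side11z.png

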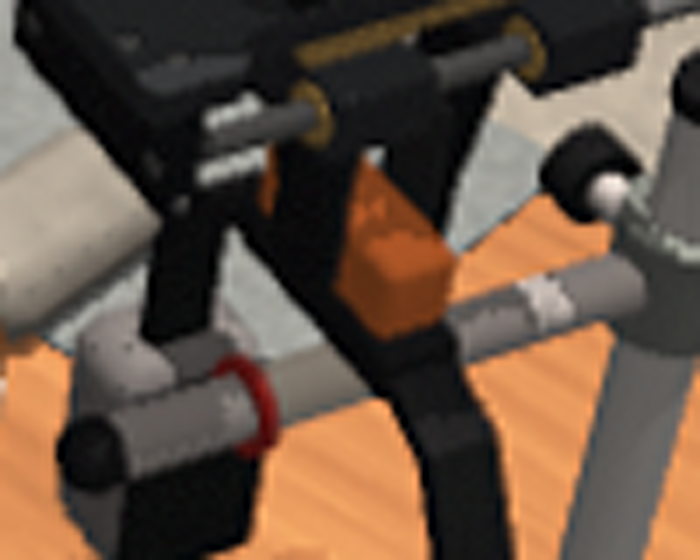

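drive_tool(offset=[[0.002, 0.001, 0], [0.004, 0.001, 0], [0.006, 0.001, 0], [0.008, 0.001, 0], [0.008, 0.001, 0]], angular=[[0, 0, 0], [0, 0.002, 0], [0, 0.004, 0], [0, 0.004, 0], [0, 0.004, 0]])

```text
time_s: 15.18
tool_pos: [0.6215, -0.2447, 0.2312]
tool_rot: [127.4, 90.0, 107.0]
force: [1.2, 0.2, -3.5]
grip_width: 0.0217
```

drive_tool(offset=[[0.001, 0, -0.001], [0.002, 0, -0.001], [0.003, 0, -0.001], [0.003, 0, -0.001]], angular=[[0, 0, 0], [0, 0, 0], [0, 0, 0], [0, 0, 0]])

```text
time_s: 15.68
tool_pos: [0.6205, -0.2443, 0.2281]
tool_rot: [138.4, 89.9, 118.0]
force: [-0.8, -0.1, -2.9]
grip_width: 0.0216
```

drive_tool(offset=[[0.001, 0, 0], [0.002, 0, 0], [0.002, 0, 0], [0.002, 0, 0]], angular=[[0, 0, 0], [0, 0, 0], [0, 0, 0], [0, 0, 0]])

```text
time_s: 16.18
tool_pos: [0.6206, -0.2443, 0.2261]
tool_rot: [131.6, 90.0, 111.2]
force: [-0.0, -0.2, -3.9]
grip_width: 0.0214
```

drive_tool(offset=[[0.001, 0, 0], [0.002, 0, 0], [0.002, 0, 0], [0.002, 0, 0]], angular=[[0, 0, 0], [0, 0, 0], [0, 0, 0], [0, 0, 0]])

```text
time_s: 16.68
tool_pos: [0.6206, -0.2443, 0.2241]
tool_rot: [133.3, 90.0, 112.9]
force: [0.3, -0.1, -3.0]
grip_width: 0.0216
```

drive_tool(offset=[[0.001, 0, 0], [0.002, 0, 0], [0.002, 0, 0], [0.002, 0, 0]], angular=[[0, 0, 0], [0, 0, 0], [0, 0, 0], [0, 0, 0]])

```text
time_s: 17.18
tool_pos: [0.6206, -0.2443, 0.2221]
tool_rot: [133.8, 90.0, 113.4]
force: [0.5, 0.4, -3.7]
grip_width: 0.0219
```

drive_tool(offset=[[0.001, 0, 0], [0.002, 0, 0], [0.002, 0, 0], [0.002, 0, 0]], angular=[[0, 0, 0], [0, 0, 0], [0, 0, 0], [0, 0, 0]])

```text
time_s: 17.68
tool_pos: [0.6207, -0.2444, 0.2208]
tool_rot: [87.5, 90.0, 67.1]
force: [-1.3, 0.2, 2.3]
grip_width: 0.0216
```

Run:
```python
from m import *
to((.6203,-.2446,.245),-20.5)
from cell import vision
for n in("side",):
    a=vision.read_camera(n)["pixels"][:,:,::-1]; cv2.imwrite(f"pics/{n}12.png",a)
    c=a[180:260,340:440]
    cv2.imwrite(f"pics/{n}12z.png",cv2.resize(c,None,fx=7,fy=7,interpolation=cv2.INTER_CUBIC))
```

```text
17.675 [ 0.621 -0.244  0.221] [87.494 89.955 67.097] [ -7.433  22.671  36.107  80.734 -13.346  80.87    8.268] [-1.302  0.24   2.272] 0.021582340537092532
(0.6203, -0.2446, 0.245) -20.5 [-0.003 -0.    -0.   ] [ 0.002  0.    -0.001]
```

View pics/side12z.png

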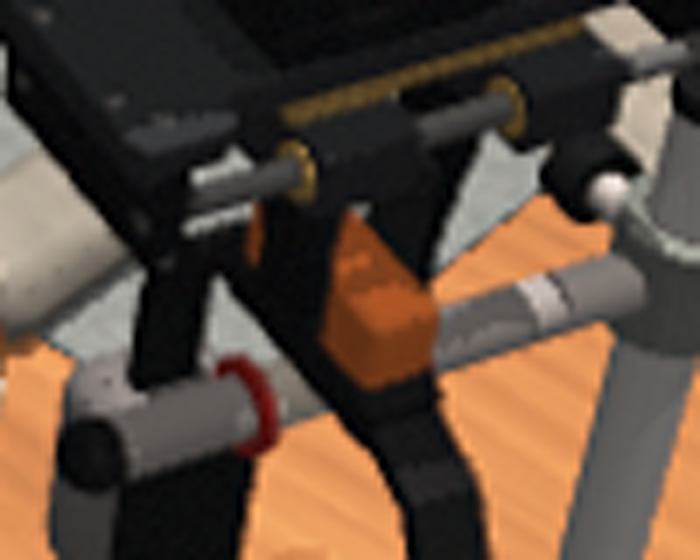

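drive_tool(offset=[[0.001, 0, 0], [0.001, 0, 0], [0.001, 0, 0], [0.001, 0, 0]], angular=[[0, 0, 0], [0, 0, 0], [0, 0, 0], [0, 0, 0]])

```text
time_s: 18.23
tool_pos: [0.6207, -0.2444, 0.2208]
tool_rot: [60.7, 89.9, 40.3]
force: [-1.7, 1.7, 4.4]
grip_width: 0.0214
```

Run:
```python
from m import *
for i in range(1): pass
from cell import vision
F=[]
for i in range(6):
    vision.read_camera('side'); F.append(telemetry.get_obs()['force'])
print(np.array(F))
```

```text
18.225 [ 0.621 -0.244  0.221] [60.711 89.923 40.313] [ -7.432  22.648  36.108  80.767 -13.361  80.824   8.281] [-1.732  1.711  4.373] 0.02141868295817588
[[-1.667  1.558  5.008]
 [-2.391  1.336  5.561]
 [-2.695  1.177  5.24 ]
 [-2.836  1.313  5.485]
 [-3.583  1.063  5.661]
 [-2.595  1.039  5.011]]
```

drive_tool(offset=[[0, 0, 0], [0, 0, 0], [0, 0, 0], [0, 0, 0], [0, 0, 0], [0, 0, 0]], angular=[[0, 0, 0], [0, 0, 0], [0, 0, 0], [0, 0, 0], [0, 0, 0], [0, 0, 0]], fingers=-1)

```text
time_s: 19.27
tool_pos: [0.6207, -0.2444, 0.2207]
tool_rot: [59.4, 89.9, 39.0]
force: [0.1, 0.6, 0.5]
grip_width: 0.0738
```

Run:
```python
from m import *
to((.6203,-.2446,.245),-20.5)
from cell import vision
for n in("side",):
    a=vision.read_camera(n)["pixels"][:,:,::-1]; cv2.imwrite(f"pics/{n}13.png",a)
    c=a[160:280,320:460]
    cv2.imwrite(f"pics/{n}13z.png",cv2.resize(c,None,fx=5,fy=5,interpolation=cv2.INTER_CUBIC))
```

```text
19.275 [ 0.621 -0.244  0.221] [59.384 89.926 38.992] [ -7.431  22.648  36.101  80.768 -13.356  80.82    8.28 ] [0.115 0.622 0.536] 0.07378750402221074
(0.6203, -0.2446, 0.245) -20.5 [-0.003 -0.    -0.   ] [ 0.002  0.001 -0.001]
```

View pics/side13z.png

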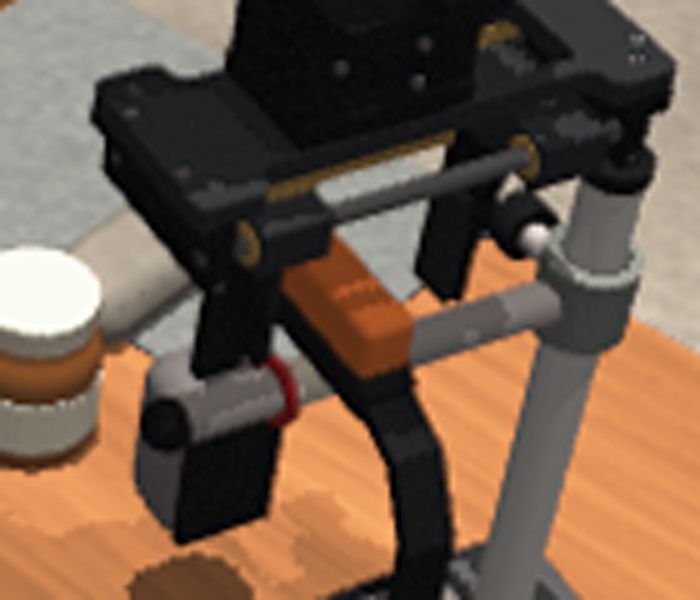

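drive_tool(offset=[[-0.008, 0, 0], [-0.025, 0, 0], [-0.05, 0, 0], [-0.08, 0, 0], [-0.11, 0, 0], [-0.14, 0, 0], [-0.16, 0, 0], [-0.16, 0, 0]], angular=[[0, 0, 0], [0, 0, 0], [0, 0, 0], [0, 0, 0], [0, 0, 0], [0, 0, 0], [0, 0, 0], [0, 0, 0]])

```text
time_s: 20.32
tool_pos: [0.6211, -0.2453, 0.3838]
tool_rot: [8.5, 89.7, -11.9]
force: [0.3, -0.1, -0.4]
grip_width: 0.0867
```

Run:
```python
from m import *
from cell import vision
for n in("side","top"):
    a=vision.read_camera(n)["pixels"][:,:,::-1]; cv2.imwrite(f"pics/{n}14.png",a)
    c=a[180:300,330:470] if n=='side' else a[110:260,320:450]
    cv2.imwrite(f"pics/{n}14z.png",cv2.resize(c,None,fx=5 if n=='side' else 4,fy=5 if n=='side' else 4,interpolation=cv2.INTER_CUBIC))
```

```text
20.325 [ 0.621 -0.245  0.384] [  8.479  89.682 -11.929] [ -5.394  22.011  37.381  63.041 -13.404  98.604   7.397] [ 0.273 -0.077 -0.44 ] 0.08674641125069142
```

View pics/side14z.png

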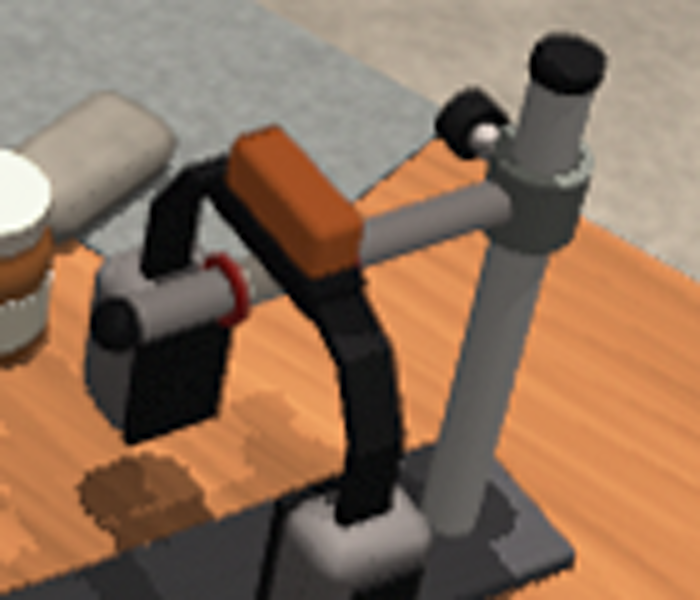

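View pics/side14.png

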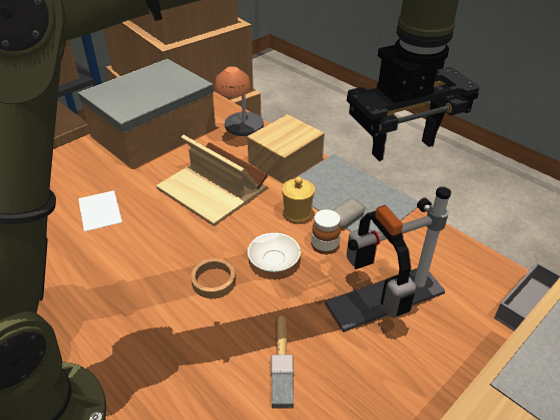

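View pics/top14.png

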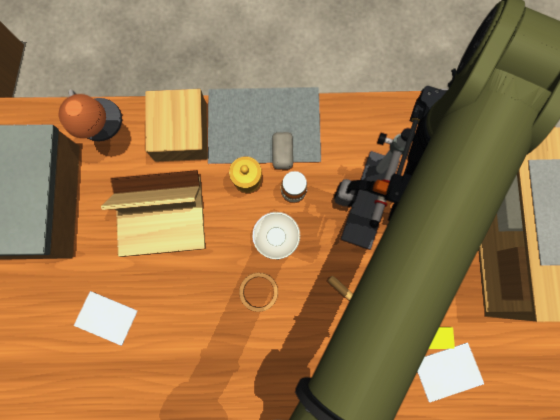

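Run:
```python
from h import *
a=cv2.imread("pics/side14.png"); s=7
b=cv2.resize(a,None,fx=s,fy=s,interpolation=cv2.INTER_CUBIC)
H=hs(-20.5,0); g=np.array([.6207,-.2444,.2423])
P=lambda X:tuple(int(v) for v in (proj('side',g+H@np.array(X))+.5)*s)
for z in(.01,-.014,-.03):
    w,l=(.011,.03) if z>-.02 else (.012,.036)
    cv2.polylines(b,[np.array([P((x,y,z)) for x,y in((-w,-l),(w,-l),(w,l),(-w,l))])],True,(0,255,0),1)
cv2.imwrite("pics/ov14.png",b[1380:1800,2380:3020])
from cell import vision
p=vision.read_camera('side')['pixels'];
import time
for i in range(8): q=vision.read_camera('side')['pixels']
print(np.abs(p.astype(int)-q)[190:310,340:420].mean(),np.abs(q.astype(int)-a[:,:,::-1])[190:310,340:420].max())
```

```text
0.7272569444444444 90
```

View pics/ov14.png

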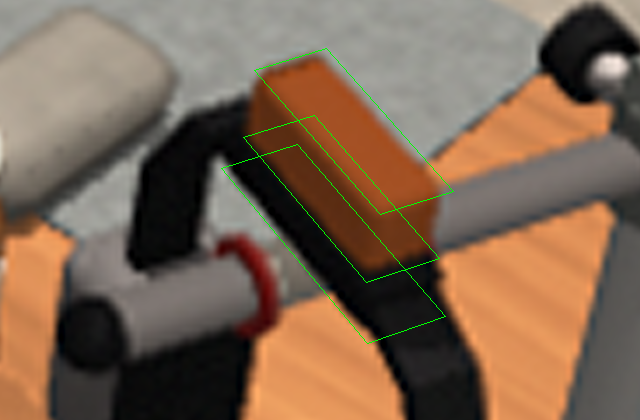

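Run:
```python
from h import *
from cell import vision,telemetry
f=[vision.read_camera('side')['pixels'].astype(int) for i in range(12)]
for k in(1,2,4,6,8,11): 
    d=np.abs(f[k]-f[0])[190:310,340:420]; print(k,d.mean().round(3),d.max())
def cen(x):
    h=cv2.cvtColor(x.astype(np.uint8),cv2.COLOR_RGB2HSV)[200:235,370:410]
    m=(h[...,0]<15)&(h[...,1]>195); v,u=np.nonzero(m); return u.mean()+370,v.mean()+200,m.sum()
print([np.round(cen(x),2) for x in f])
o=telemetry.get_obs();print(o['time_s'],o['force'],o['joint_velocities'])
```

```text
1 0.72 9
2 0.714 9
4 0.73 59
6 0.734 59
8 0.736 59
11 0.732 59
[array([388.17, 220.44, 441.  ]), array([388.15, 220.41, 444.  ]), array([388.21, 220.44, 441.  ]), array([388.16, 220.44, 444.  ]), array([388.21, 220.39, 442.  ]), array([388.18, 220.44, 443.  ]), array([388.12, 220.36, 442.  ]), array([388.18, 220.38, 441.  ]), array([388.17, 220.41, 442.  ]), array([388.17, 220.47, 445.  ]), array([388.12, 220.48, 445.  ]), array([388.18, 220.48, 445.  ])]
21.475 [-0.24117555 -0.13171555 -0.06783393] [-0.06204257 -0.04259971  0.04704509  0.03640663  0.01872953  0.07316587
  0.01690777]
```

The headset is not moving: the differences between frames are only sensor noise and a shadow pixel. I'm handing in.

```bash
python3 -c "
from cell import sign_off
print(sign_off())"
```

```text
the job is handed in; nothing more can be done
None
```

The ear defenders are hanging over the bar, between the red discs with one cup on each side, and the job is handed in at about 21.5 s. No verdict was reported.

- **First grasp:** it failed because the fingertips sit about 19 mm further back than the tool frame says. The fingers closed above the block, pressing on it with at most about 10 N. I opened, backed off, went 20 mm deeper and gripped it at 21.7 mm for a 22 mm block.
- **Lift and carry:** I lifted them off the rest (weight about 3.4 N), turned them upright and carried them over the bay.
- **Lowering:** I came down in 1 mm steps until the bar took the load. That was at an estimated bar top of 212 mm, against about 215 mm from the cameras. The bar carried about 6–9 N while I still held them, and only then did I open the fingers and back straight up.

**Last checks:**
- **Position:** the grip block matches the planned bay-centre pose to within 1–2 pixels in the side view, upright and square to the bar. The far disc was hidden behind the block and the arm covered much of the stand from above, so this rests mainly on the side view.
- **At rest:** the block's position stayed within 0.1 pixel over 0.6 s.
- **Robot clear:** the tool is 160 mm above, reading about 0.3 N, which is noise.
- **Other objects:** none looked moved by eye. The brush was partly hidden by the arm in the top view but looked in place from the side.

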